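# Clamp the lamp post with the U-bolt and lock it

### The arm

A 7-joint arm with a two-finger parallel gripper is mounted at the origin on the work surface. World frame = base frame: x ahead of the robot, y to its left, z up, the work surface at z = 0. Lengths are in m, angles in rad, forces in N, time in s.
With the tool pointing down it reaches from about 0.4 to 0.85 m from the base axis. Payload 10.4 kg.
Tool frame: the origin (TCP) lies on the front face of the gripper's body, between the roots of the fingers; the fingertips stand 73 mm ahead of it and the grasp point (between the pads) lies 54 mm ahead of it; z points along the fingers, y is the line along which they close (so a half turn about z gives the same grasp; the last joint's range is limited). The gripper opens to 85 mm and grips with 20 to 120 N. Pads are 22 mm wide; open, the fingers measure 114 mm over their backs; the gripper's body (76 mm by 85 mm) begins 54 mm behind the grasp point. The pads swing forward as they close: fully open they stand 13 mm farther back than shut.
Start: joints at [-1.315, 0.332, -0.065, 1.46, 0.022, 1.35, -0.088], TCP at [0.172, 0.601, 0.304] pointing down, gripper open.
Joint ranges: [-2.6, 2.6], [-0.5, 2.12], [-1.47, 1.34], [0.16, 2.42], [-1.27, 4.41], [0.06, 2.06], [-2.6, 2.6]. Speed limits (rad/s): [2.22, 2.22, 2.79, 2.79, 3.14, 3.14, 3.14].

### API

Orientations are given as a unit quaternion [x, y, z, w].
In Python, from workcell import manip gives the robot as it stands.
- The arm moves only by the shell command python3 -m jog 'ROWS' [FORCE]. ROWS is JSON, a list of rows, each an object with "grip": the gripper command: -1 is fully open, 1 is shut, values between are in proportion; "slide": the shift along the tool's x, y, z in cm, a list of three; "yaw": the turn about the tool's z in rad. A call has 1 to 8 rows; each row shifts and turns the commanded pose from where the row before left it, along the tool's axes as they then stand; what a row does not reach is not made up. A row lasts 1/10 s, in which the tool goes at most 50 mm and 8.59 degrees, less where a joint would pass 70% of its speed; a pose out of reach is approached as far as the arm can. A call with a gripper value outside its range is refused whole. The fingers move at their own pace and stop on an object; FORCE is the grip in N (left out, the last holds). Time passes only in rows, so rows that do not move let the fingers close. It gives the time, the measured TCP pose, the force, the opening and the grip force at its end, in the units of the state.
- manip.get_obs(): the state, without advancing time (a new reading comes with each control period).
- manip.camera(name): name is "side" or "top" or "wrist"; returns the picture (480x640x3 uint8, blue, green, red); there is no depth.
- manip.calibration(name): a dict with "vfov" (degrees; the focal length in pixels is half the picture's height over the tangent of half this angle, whatever the lens; pixels are square), "cx", "cy" (the principal point, pixels), "camera_from_world" (4x4, takes a point from world to camera coordinates). Camera axes: x right, y down, z forward; pixel columns grow to the right and rows downward; lengths in m; the calibration is good to about 2 mm. The wrist camera is an equidistant fisheye: a pixel r from the principal point sees the ray r / f radians off the axis. A picture is of the moment at which its call begins: read the wrist's pose just before it. calibration takes no time and is no camera call; for the wrist camera it gives the pose at the moment of the call.
- manip.hand_in(): hands the job in; it is judged then, once.
Trained networks look in the newest picture that a camera, given by its name, has taken for a name from the list of things; names that differ only in an ending like _2 or _b are one class to them, and where a whole thing is asked for, a point or a joint stands for the part that bears it (a point fixed in the world has none). Each returns a list of dicts, best first, with "conf" (0 to 1); they miss things now and then, are a little off and sometimes report something else, mostly with a low value. They report only what shows in the picture. A call takes as long as a camera call. They do not tell look-alikes from the thing itself.
- manip.masks_of(thing, camera): "region" (480x640 bool, what is visible of it) and "centre" ([column, row] in pixels, amid what is visible of it).
The state is a dict: "clock": time; "joint_pos": joint angles; "joint_velocities": joint speeds; "tau": joint torques, N m; "position": TCP position; "ee_rot": TCP orientation; "ft_force": force on the tool from outside, world axes, zero at the start; "torque": the same for the moment, N m; "grip_width": opening from 0.0 (shut) to 1.0 (fully open); "grasp_force": force on a finger pad.
Only numpy, scipy, OpenCV 4.12 (cv2) and the standard library are available. Lean on these libraries where they do the work, as an engineer would, in place of code of your own. Each camera call takes 0.05 s, during which the arm holds its last target. There are 200 camera calls.

### The job

Take the wider of the two U-bolts hanging on the wooden rack and fit it over the lamp's grey post, both legs down through the two holes of the steel bracket, until it sits fully home on the post. Only then slide the hood on the lock box fully aside and push the round lock plunger beneath it all the way down, so that it stays down. Leave the narrow U-bolt on the rack and everything else on the table where it is.

Things in the scene. Friction and masses are not known exactly. Their poses are not given: they have to be found in the camera images.
- clamp_grip (a point): Centre of the black grip block (12 x, 30 y, 30 z mm) of the WIDE U-bolt, to be fitted; about 110 g. z up; y runs along the crown from leg to leg. Below the block is a flat steel crown, 12 x 58 x 8 mm, its underside 23 mm under this point. It hangs astride the rack's bar, crown resting on the bar. Pinch the block along x (12 mm).
- clamp_tips (a point): Midway between the tips of the wide U-bolt's two legs, 91 mm below the grip's centre. The legs are round, 8 mm in diameter with round ends, at y = -25 and +25 mm (42 mm clear between them), and reach 68 mm below the crown's underside.
- small_grip (a point): Grip centre of the NARROW U-bolt, to be left alone: the same shape, but legs only 36 mm apart (28 mm clear), too narrow for the post. It hangs on the rack about 110 mm from the wide one; which of the two hangs nearer the robot varies.
- rack: Fixed wooden rack: base 240 x 90 x 12 mm, on it an upright bar 16 mm thick along its x, top 85 mm above the table. Origin under its centre, on the table. It stands to the left or the right of the lamp bracket.
- saddle (a point): Top of the lamp's level grey post (32 mm thick, along this frame's x from -160 to +96 mm; lamp head, 104 mm wide, from there to -270 mm) midway between the bracket's holes; fixed, 82 mm above the table, z up. Home: the crown's underside rests here, crown along y, grip centre 23 mm above this point (either way round).
- plate (a point): Centre of the top of the steel bracket plate on which the post lies, 32 mm below the saddle point, same axes. The plate is 70 (x) x 96 (y) x 10 mm, 50 mm above the table, open beneath, with two round holes, 13 mm in diameter with 2 mm chamfers, at x = 0, y = -25 and +25 mm.
- guard_rib (a point): Centre of the hood's flat push face, the -x face of an upright rib, 48 mm wide (y), spanning 10 mm below to 10 mm above this point, which is 93 mm above the table; axes as the saddle's. The steel hood, 44 mm long behind this face, its flat top 6 mm below this point, covers the plunger. Push the face towards +x; the way is clear (plunger top 12 mm lower).
- guard (a joint): Position of the hood along its slide, m: 0 over the plunger, 0.050 fully aside. Slides stiffly (1.5 N) and stays where it is left.
- plunger_top (a point): Centre of the top of the round lock plunger, 26 mm across, at saddle x = 0, y = +78 mm, 81 mm above the table, under the hood until that is slid aside. It stands 16 mm proud of a dark lock box, top 65 mm above the table, from saddle x = -41 to +89 mm and y = 50 to 106 mm.
- plunger (a joint): How far the plunger is pushed down, m: 0 up, 0.008 fully down (its top then 8 mm above the box). Needs 5 N all the way, no spring: stays where it is left.
- ink: Bystander, to be left alone: small ink jar, 34 mm across, 50 high. Origin at its underside or middle.
- paint: Bystander, to be left alone: paint jar, 44 mm across, 70 high. Origin at its underside or middle.
- brush: Bystander, to be left alone: paint brush lying flat. Origin at its underside or middle.
- dish: Bystander, to be left alone: glass dish, 110 mm across, 35 high. Origin at its underside or middle.
- block: Bystander, to be left alone: wooden block 50 x 35 x 20 mm. Origin at its underside or middle.
- tin: Bystander, to be left alone: can, 56 mm across, 80 high. Origin at its underside or middle.
Things that resemble listed ones, but are neither listed nor needed, are in the scene too. What is shaped like the part that bears clamp_grip but green or turquoise is not meant.

How it is judged:
On the way, in this order (a step that is already met when the one before it is completed fails the run):
1. the wide U-bolt is home on the post, both legs through the bracket's holes (x of clamp_grip in the frame of saddle between -0.008 and 0.008 m and y of clamp_grip in the frame of saddle between -0.01 and 0.01 m and z of clamp_grip in the frame of saddle between 0.016 and 0.027 m and angle between clamp_grip's own z axis and vertical below 0.2 rad), for 0.2 s.
2. the hood is slid aside (all of step 1 and value of joint guard above 0.042 m), for 0.1 s.
3. the plunger is pushed down (all of step 2 and value of joint plunger above 0.006 m), for 0.1 s.
At the end, for the whole second after the job is handed in: The wide U-bolt is home on the post, legs through the holes (within 8 mm along the post, 10 mm across, at most 4 mm short, within 0.2 rad of upright); the hood is at least 42 mm aside, the plunger at least 6 mm down; the narrow U-bolt is within 25 mm of where it hung (all of step 3 and distance of small_grip from where it was at the start of the episode below 0.025 m); the robot touches nothing.
It fails at once if the narrow U-bolt is taken off or knocked along the rack (over 25 mm) (distance of small_grip from where it was at the start of the episode above 0.025 m).
It fails at once if a bystander is shifted more than 30 mm (distance of any of ink, paint, brush, dish, block, tin from where it was at the start of the episode above 0.03 m).
It also fails if it takes over 59 s, if anything falls off the work surface, if the arm or the gripper's body presses on something with over 40 N, if the wrist force passes 120 N, or if a joint passes its speed limit or range.

## Working session

There is one attempt and no reset: what is moved stays moved. The work goes in short steps, Python scripts to look and compute and a shell command to move; the robot and the scene stay as the last step left them, time stands still between calls to the robot, and variables do not carry over. Pictures are saved under pics/ and viewed, at most 13 in all, crops included, and the job is handed in when it is done.

```bash
mkdir -p pics
cat > h.py <<'E'
import numpy as np, cv2
from workcell import manip
def cal(n):
    c=manip.calibration(n); f=240/np.tan(np.radians(c['vfov'])/2); return f,c['cx'],c['cy'],np.array(c['camera_from_world'])
def ray(n,px,C=None):
    f,cx,cy,T=C or cal(n); d=np.array([(px[0]-cx)/f,(px[1]-cy)/f])
    if n=='wrist':
        r=np.linalg.norm(d); v=np.array([*(d/r*np.sin(r) if r>0 else d),np.cos(r)])
    else: v=np.array([*d,1.])
    R=T[:3,:3]; return -R.T@T[:3,3], R.T@(v/np.linalg.norm(v))
def atz(n,px,z,C=None):
    o,d=ray(n,px,C); return o+d*(z-o[2])/d[2]
def proj(n,p,C=None):
    f,cx,cy,T=C or cal(n); q=T[:3,:3]@np.array(p)+T[:3,3]
    if n=='wrist':
        r=np.hypot(q[0],q[1]); t=np.arctan2(r,q[2]); return np.array([cx+f*t*q[0]/r,cy+f*t*q[1]/r])
    return np.array([cx+f*q[0]/q[2],cy+f*q[1]/q[2]])
E
python3 - <<'E'
from h import *
o=manip.get_obs(); print(o['position'],o['ee_rot'],o['clock'])
for n in('top','side'):
    im=manip.camera(n); cv2.imwrite(f'pics/{n}0.png',im)
    print(n,cal(n))
    for t in ['clamp_grip','small_grip','rack','guard','plunger','ink','paint','tin','dish','block','brush']:
        print(t,[(round(m['conf'],2),np.round(m['centre']).tolist(),int(m['region'].sum()),np.round(atz(n,m['centre'],.06),3).tolist()) for m in manip.masks_of(t,n)[:3]])
E
```

```text
[0.17191243 0.600595   0.3031116 ] [ 1.38924947e-01  9.90302652e-01 -7.16934861e-04 -5.29386932e-05] 0.0
top (np.float64(440.1101032188166), 313.36084309059004, 239.4853763909658, array([[-0.04881034, -0.99879117,  0.005809  ,  0.02459061],
       [-0.97196372,  0.04615838, -0.2305557 ,  0.57277904],
       [ 0.23000887, -0.01689964, -0.97304179,  1.20340836],
       [ 0.        ,  0.        ,  0.        ,  1.        ]]))
clamp_grip [(0.65, [237.0, 322.0], 126, [0.35, 0.221, 0.06]), (0.5, [195.0, 293.0], 137, [0.436, 0.338, 0.06]), (0.41, [273.0, 324.0], 91, [0.339, 0.119, 0.06])]
small_grip [(0.69, [245.0, 236.0], 120, [0.596, 0.196, 0.06])]
rack [(0.93, [247.0, 255.0], 2339, [0.538, 0.189, 0.06]), (0.68, [357.0, 254.0], 270, [0.525, -0.127, 0.06])]
guard [(0.61, [352.0, 256.0], 268, [0.522, -0.113, 0.06])]
plunger [(0.27, [364.0, 179.0], 592, [0.753, -0.163, 0.06])]
ink [(0.58, [305.0, 292.0], 118, [0.423, 0.028, 0.06])]
paint [(0.5, [308.0, 175.0], 252, [0.776, 0.002, 0.06])]
tin [(0.95, [241.0, 179.0], 429, [0.77, 0.204, 0.06])]
dish [(0.63, [150.0, 273.0], 1114, [0.5, 0.466, 0.0
[... 595 characters left out ...]
12, 0.06])]
small_grip [(0.9, [265.0, 286.0], 318, [0.611, 0.167, 0.06])]
rack [(0.93, [286.0, 325.0], 4057, [0.526, 0.234, 0.06])]
guard [(0.61, [355.0, 210.0], 382, [0.521, -0.133, 0.06])]
plunger []
ink [(0.87, [363.0, 274.0], 267, [0.432, 0.045, 0.06])]
paint [(0.94, [237.0, 219.0], 459, [0.77, 0.022, 0.06])]
tin [(0.64, [199.0, 282.0], 921, [0.747, 0.22, 0.06])]
dish [(0.55, [240.0, 447.0], 3048, [0.487, 0.483, 0.06]), (0.54, [362.0, 277.0], 273, [0.428, 0.054, 0.06]), (0.17, [377.0, 219.0], 5250, [0.461, -0.127, 0.06])]
block [(0.55, [385.0, 145.0], 209, [0.539, -0.406, 0.06])]
brush [(0.77, [276.0, 183.0], 715, [0.745, -0.133, 0.06]), (0.7, [384.0, 143.0], 176, [0.548, -0.415, 0.06])]
```

View pics/top0.png

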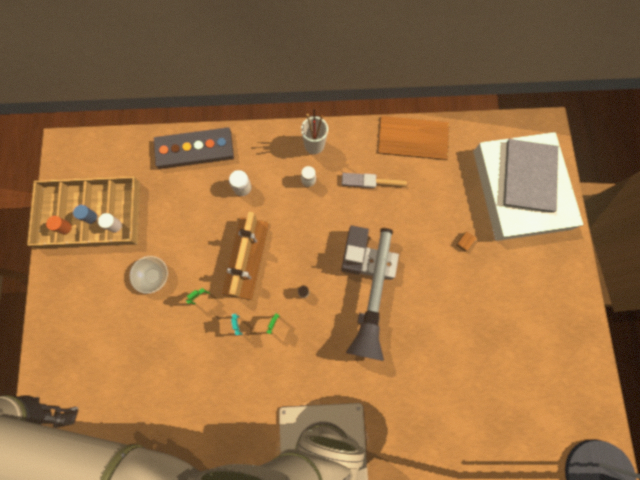

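View pics/side0.png

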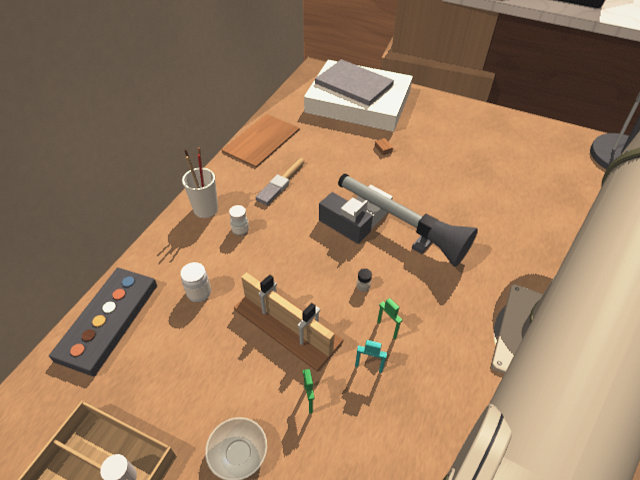

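The top view shows the rack at about (245,255), with U-bolts at (238,270) and (247,236). The lamp post runs from (387,235) to (370,340), head towards the robot, and the lock box at (355,252) is on its left. The green and turquoise shapes are decoys. Next I move above the rack for a close look.

```bash
python3 -m jog '[{"grip":-1,"slide":[-4,-2.6,0],"yaw":0},{"grip":-1,"slide":[-4,-2.6,0],"yaw":0},{"grip":-1,"slide":[-4,-2.6,0],"yaw":0},{"grip":-1,"slide":[-4,-2.6,0],"yaw":0},{"grip":-1,"slide":[-4,-2.6,0],"yaw":0},{"grip":-1,"slide":[-4,-2.6,0],"yaw":0},{"grip":-1,"slide":[-4,-2.6,0],"yaw":0},{"grip":-1,"slide":[-4,-2.6,0],"yaw":0}]'
python3 -m jog '[{"grip":-1,"slide":[0,0,0],"yaw":0.14},{"grip":-1,"slide":[0,0,0],"yaw":0.14},{"grip":-1,"slide":[0,0,0],"yaw":0.14},{"grip":-1,"slide":[0,0,0],"yaw":0.14},{"grip":-1,"slide":[0,0,0],"yaw":0.14},{"grip":-1,"slide":[0,0,0],"yaw":0.14},{"grip":-1,"slide":[0,0,0],"yaw":0.14},{"grip":-1,"slide":[0,0,0],"yaw":0.14}]'
python3 - <<'E'
from h import *
from scipy.spatial.transform import Rotation as R
o=manip.get_obs(); print(o['position'],R.from_quat(o['ee_rot']).as_matrix().round(3),o['joint_pos'],o['clock'])
C=cal('wrist');cv2.imwrite('pics/w1.png',manip.camera('wrist')); print(C)
for a in [(236,292),(250,213)]: print(atz('top',a,.085))
for t in ['clamp_grip','small_grip','rack']:
    print(t,[(round(m['conf'],2),np.round(m['centre']).tolist(),int(m['region'].sum()),np.round(atz('wrist',m['centre'],.11,C),3).tolist()) for m in manip.masks_of(t,'wrist')[:4]])
E
```

```text
clock: 2.0
position: [0.4234, 0.3112, 0.3043]
ee_rot: [0.139, 0.99, 0.0, 0.0]
ft_force: [0.5, 0.8, -0.8]
grip_width: 1.006
grasp_force: 0.0
clock: 2.8
position: [0.4224, 0.3129, 0.304]
ee_rot: [0.646, 0.763, 0.0, -0.0]
ft_force: [-0.4, 0.5, -0.8]
grip_width: 0.998
grasp_force: 0.0
[0.42236769 0.31288161 0.30400511] [[-0.166  0.986  0.   ]
 [ 0.986  0.166  0.   ]
 [ 0.     0.    -1.   ]] [-0.94256287  0.10751491  0.2356466   1.73540924 -0.02610132  1.301449
 -0.53496877] 2.8
(np.float64(371.64829954431775), 317.5561653705405, 238.92607955812775, array([[ 9.86238616e-01,  1.65327659e-01,  3.96836674e-04,
        -4.69133676e-01],
       [ 1.58775343e-01, -9.47815323e-01,  2.76471524e-01,
         1.93161851e-01],
       [ 4.60845178e-02, -2.72603885e-01, -9.61022028e-01,
         4.45373588e-01],
       [ 0.00000000e+00,  0.00000000e+00,  0.00000000e+00,
         1.00000000e+00]]))
[0.43021885 0.21808707 0.085     ]
[0.65603895 0.17591379 0.085     ]
clamp_grip [(0.92, [323.0, 194.0], 1165, [0.423, 0.341, 0.11]), (0.92, [224.0, 388.0], 768, [0.363, 0.153, 0.11]), (0.86, [224.0, 298.0], 1309, [0.358, 0.246, 0.11]), (0.76, [373.0, 346.0], 1745, [0.486, 0.222, 0.11])]
small_grip []
rack [(0.6, [370.0, 304.0], 10390, [0.474, 0.261, 0.11])]
```

View pics/w1.png

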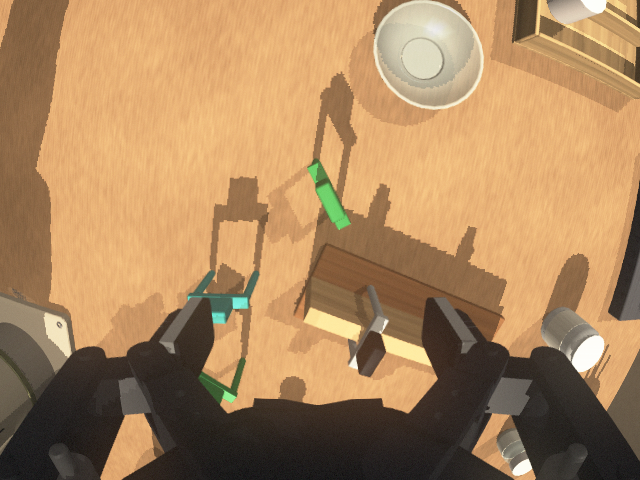

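The wrist view shows the near U-bolt at (370,345), with the far one hidden by the finger. Next I shift so the camera sees both, and align with the bar.

```bash
python3 -m jog '[{"grip":-1,"slide":[-4.2,0.9,0],"yaw":0},{"grip":-1,"slide":[-4.2,0.9,0],"yaw":0},{"grip":-1,"slide":[-4.2,0.9,0],"yaw":0},{"grip":-1,"slide":[-4.2,0.9,0],"yaw":0},{"grip":-1,"slide":[-4.2,0.9,0],"yaw":0},{"grip":-1,"slide":[0,0,0],"yaw":0.117},{"grip":-1,"slide":[0,0,0],"yaw":0.117},{"grip":-1,"slide":[0,0,0],"yaw":0.117}]'
python3 - <<'E'
from h import *
C=cal('wrist');im=manip.camera('wrist');cv2.imwrite('pics/w2.png',im); print(C[3])
for t in ['clamp_grip','small_grip','rack']:
    print(t,[(round(m['conf'],2),np.round(m['centre']).tolist(),int(m['region'].sum()),np.round(atz('wrist',m['centre'],.11,C),3).tolist()) for m in manip.masks_of(t,'wrist')[:6]])
E
```

```text
clock: 3.8
position: [0.5028, 0.1133, 0.304]
ee_rot: [0.768, 0.64, 0.0, -0.0]
ft_force: [-1.2, -0.4, -0.0]
grip_width: 1.0
grasp_force: 0.0
[[ 9.83716036e-01 -1.79729666e-01 -8.73998137e-05 -4.74996841e-01]
 [-1.72701142e-01 -9.45381184e-01  2.76457471e-01  1.57889940e-01]
 [-4.97702353e-02 -2.71940554e-01 -9.61026149e-01  4.35381823e-01]
 [ 0.00000000e+00  0.00000000e+00  0.00000000e+00  1.00000000e+00]]
clamp_grip [(0.94, [209.0, 10.0], 387, [0.456, 0.292, 0.11]), (0.71, [141.0, 245.0], 1880, [0.361, 0.128, 0.11]), (0.67, [270.0, 101.0], 1591, [0.488, 0.213, 0.11]), (0.6, [120.0, 135.0], 1578, [0.367, 0.217, 0.11])]
small_grip [(0.6, [418.0, 114.0], 1597, [0.59, 0.186, 0.11])]
rack [(0.88, [340.0, 112.0], 19732, [0.535, 0.196, 0.11])]
```

View pics/w2.png

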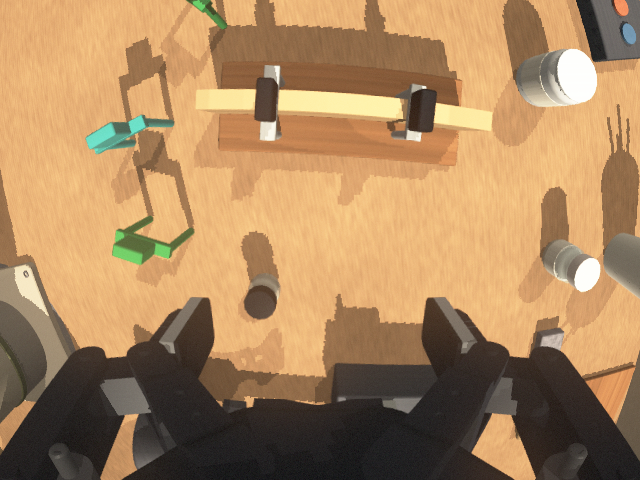

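The near U-bolt, at (268,100), has a crown about 73 px long. The far one, at (418,112), is about 54 px, so the wide one is the near one. I'll measure it and move above it.

Run:
```python
from h import *
C=cal('wrist')
for a,b in [((270,66),(267,139)),((420,85),(413,139))]:
    p,q=atz('wrist',a,.093,C),atz('wrist',b,.093,C); d=p-q
    print((p+q)/2,np.linalg.norm(d),np.degrees(np.arctan2(d[1],d[0])))
ms=manip.masks_of('clamp_grip','wrist')
im=cv2.imread('pics/w2.png')
m=[m for m in ms if abs(m['centre'][0]-270)<12][0]['region']
dark=(m&(im.max(2)<70)).astype(np.uint8)
print(cv2.minAreaRect(np.argwhere(dark)[:,::-1].astype(np.float32)))
for P in [(.488,.215,.123),(.488,.215,.093)]: print(proj('wrist',P,C))
```

```text
[0.48368124 0.21417138 0.093     ] 0.056243868443262166 77.47133785014978
[0.59337611 0.18921468 0.093     ] 0.04276487432120375 73.31323857777107
((275.0000305175781, 84.5), (5.366563320159912, 1.3416407108306885), 63.43495178222656)
[268.58802819  95.98903983]
[273.76969068 100.00032842]
```

```bash
python3 -m jog '[{"grip":-1,"slide":[3.2,-1.23,0],"yaw":0},{"grip":-1,"slide":[3.2,-1.23,0],"yaw":0},{"grip":-1,"slide":[3.2,-1.23,0],"yaw":0},{"grip":-1,"slide":[0,0,0],"yaw":0.04},{"grip":-1,"slide":[0,0,3.5],"yaw":0},{"grip":-1,"slide":[0,0,3.5],"yaw":0},{"grip":-1,"slide":[0,0,0],"yaw":0}]'
python3 - <<'E'
from h import *
C=cal('wrist');im=manip.camera('wrist');cv2.imwrite('pics/w3.png',im)
s=manip.camera('side');cv2.imwrite('pics/s3.png',s)
for t in ['clamp_grip']:
  for n,z,c in(('wrist',.1,C),('side',.11,None)):
    print(t,[(round(m['conf'],2),np.round(m['centre']).tolist(),int(m['region'].sum()),np.round(atz(n,m['centre'],z,c),3).tolist()) for m in manip.masks_of(t,n)[:6]])
print(proj('wrist',(.484,.214,.123),C),proj('side',(.484,.214,.123)))
cv2.imwrite('pics/c3.png',np.hstack([im[200:480,120:520],cv2.resize(s[240:380,200:400],(400,280))]))
E
```

```text
clock: 4.75
position: [0.4814, 0.2139, 0.23]
ee_rot: [0.779, 0.627, -0.004, -0.0]
ft_force: [-0.4, -0.8, -0.2]
grip_width: 1.004
grasp_force: 0.0
clamp_grip [(0.97, [217.0, 370.0], 378, [0.398, 0.15, 0.1]), (0.84, [191.0, 82.0], 2410, [0.435, 0.328, 0.1]), (0.71, [135.0, 273.0], 2143, [0.366, 0.228, 0.1])]
clamp_grip [(0.96, [372.0, 351.0], 463, [0.34, 0.241, 0.11]), (0.73, [392.0, 309.0], 338, [0.336, 0.137, 0.11]), (0.66, [308.0, 385.0], 289, [0.42, 0.352, 0.11]), (0.64, [309.0, 314.0], 347, [0.481, 0.219, 0.11])]
[321.93535571 272.65754232] [308.5366155 307.968765 ]
```

View pics/c3.png

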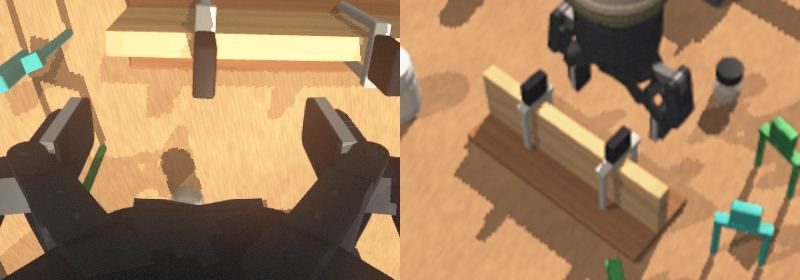

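Run:
```python
from h import *
C=cal('wrist')
c=np.array([.484,.214]);u=np.array([.2164,.976]);v=np.array([.976,-.2164])
for k in(-1,1):
  for z in(.093,.123): print(k,z,[proj('wrist',(*(c+k*.015*u+j*.006*v),z),C).round(0).tolist() for j in(-1,1)])
print('crown', [proj('wrist',(*(c+k*.029*u),.093),C).round(0).tolist() for k in(-1,1)])
o=manip.get_obs();print(o['position'],c-o['position'][:2],u@(c-o['position'][:2]),v@(c-o['position'][:2]))
g=cv2.imread('pics/w3.png',0)[190:310,290:360]
m=(g[:,25:45]<60).mean(1);print(np.flatnonzero(m>.3)[[0,-1]]+190)
for r in(250,275,290): print(r,np.flatnonzero(g[r-190]<90)[[0,-1]]+290)
```

```text
-1 0.093 [[306.0, 278.0], [325.0, 278.0]]
-1 0.123 [[305.0, 299.0], [327.0, 299.0]]
1 0.093 [[306.0, 231.0], [326.0, 231.0]]
1 0.123 [[304.0, 246.0], [327.0, 246.0]]
crown [[316.0, 298.0], [316.0, 208.0]]
[0.48428646 0.2150172  0.23588599] [-0.00028646 -0.0010172 ] -0.0010547802547004061 -5.945986238698641e-05Traceback (most recent call last):
  File "<stdin>", line 9, in <module>
IndexError: index 0 is out of bounds for axis 0 with size 0
```

```bash
python3 -m jog '[{"grip":-1,"slide":[-0.1,0.5,0],"yaw":0},{"grip":-1,"slide":[0,0,2.3],"yaw":0},{"grip":-1,"slide":[0,0,2.3],"yaw":0},{"grip":-1,"slide":[0,0,2.2],"yaw":0},{"grip":-1,"slide":[0,0,0],"yaw":0},{"grip":-1,"slide":[0,0,0],"yaw":0}]'
python3 -m jog '[{"grip":1,"slide":[0,0,0],"yaw":0},{"grip":1,"slide":[0,0,0],"yaw":0},{"grip":1,"slide":[0,0,0],"yaw":0},{"grip":1,"slide":[0,0,0],"yaw":0},{"grip":1,"slide":[0,0,0],"yaw":0},{"grip":1,"slide":[0,0,0],"yaw":0},{"grip":1,"slide":[0,0,0],"yaw":0},{"grip":1,"slide":[0,0,0],"yaw":0}]' 60
```

```text
clock: 5.55
position: [0.4888, 0.2127, 0.167]
ee_rot: [0.78, 0.626, 0.0, 0.0]
ft_force: [-0.5, 1.0, -0.4]
grip_width: 1.001
grasp_force: 0.0
clock: 6.35
position: [0.488, 0.2127, 0.166]
ee_rot: [0.78, 0.626, -0.0, -0.0]
ft_force: [-1.4, 0.3, 3.6]
grip_width: 0.128
grasp_force: 62.2
```

```bash
python3 -m jog '[{"grip":1,"slide":[0,0,-2],"yaw":0},{"grip":1,"slide":[0,0,-2],"yaw":0},{"grip":1,"slide":[0,0,-3],"yaw":0},{"grip":1,"slide":[0,0,-3],"yaw":0},{"grip":1,"slide":[0,0,-3],"yaw":0},{"grip":1,"slide":[0,0,-1],"yaw":0}]'
python3 - <<'E'
from h import *
a,b=atz('top',(387,231),.066),atz('top',(373,313),.066); d=a-b; n=np.linalg.norm(d[:2]);u=d/n
print(a,b,n,np.degrees(np.arctan2(d[1],d[0])),'saddle~',b+u*n*160/256)
im=cv2.imread('pics/top0.png')[215:365,320:420];cv2.imwrite('pics/lamp.png',cv2.resize(im,None,fx=4,fy=4,interpolation=cv2.INTER_CUBIC))
E
```

```text
clock: 6.95
position: [0.489, 0.2128, 0.3087]
ee_rot: [0.78, 0.625, 0.002, 0.0]
ft_force: [-0.2, 0.6, -1.4]
grip_width: 0.132
grasp_force: 61.7
[ 0.58865317 -0.21790096  0.066     ] [ 0.35582218 -0.15840936  0.066     ] 0.24031130134353607 -14.33320461708564 saddle~ [ 0.50134155 -0.19559161  0.066     ]
```

View pics/lamp.png

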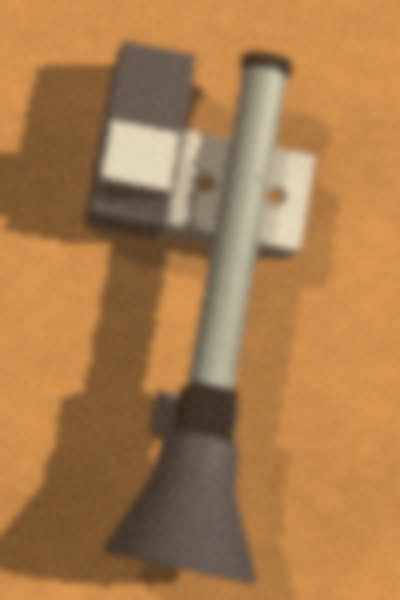

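```bash
python3 -m jog '[{"grip":1,"slide":[-4.2,0.75,0],"yaw":0},{"grip":1,"slide":[-4.2,0.75,0],"yaw":0},{"grip":1,"slide":[-4.2,0.75,0],"yaw":0},{"grip":1,"slide":[-4.2,0.75,0],"yaw":0},{"grip":1,"slide":[-4.2,0.75,0],"yaw":0},{"grip":1,"slide":[-4.2,0.75,0],"yaw":0},{"grip":1,"slide":[-4.2,0.75,0],"yaw":0},{"grip":1,"slide":[-4.2,0.75,0],"yaw":0}]'
python3 -m jog '[{"grip":1,"slide":[-4.2,0.75,0],"yaw":0},{"grip":1,"slide":[-4.2,0.75,0],"yaw":0},{"grip":1,"slide":[-4.2,0.75,0],"yaw":0},{"grip":1,"slide":[-4.2,0.75,0],"yaw":0.03},{"grip":1,"slide":[0,0,0],"yaw":0},{"grip":1,"slide":[0,0,0],"yaw":0}]'
python3 - <<'E'
from h import *
a,b=atz('top',(371.5,261),.05),atz('top',(389,264),.05);d=a-b
print('top holes',a,b,(a+b)/2,np.linalg.norm(d),np.degrees(np.arctan2(d[1],d[0])))
C=cal('wrist');np.save('C4.npy',C[3]);im=manip.camera('wrist');cv2.imwrite('pics/w4.png',im)
print(manip.get_obs()['position'],manip.get_obs()['ee_rot'],-C[3][:3,:3].T@C[3][:3,3])
print([proj('wrist',p,C) for p in (a,b)])
E
```

```text
clock: 7.75
position: [0.473, -0.1301, 0.3051]
ee_rot: [0.78, 0.626, -0.0, -0.0]
ft_force: [1.1, -0.0, -1.2]
grip_width: 0.129
grasp_force: 61.7
clock: 8.35
position: [0.4658, -0.2998, 0.3047]
ee_rot: [0.79, 0.613, -0.001, -0.0]
ft_force: [-0.2, 0.7, -0.9]
grip_width: 0.129
grasp_force: 61.6
top holes [ 0.50538206 -0.16826655  0.05      ] [ 0.49417967 -0.21813355  0.05      ] [ 0.49978087 -0.19320005  0.05      ] 0.051109792226056106 77.33896056608819
[ 0.46637189 -0.29850702  0.3049058 ] [ 7.89461998e-01  6.13798994e-01 -4.46968269e-04 -5.90362968e-04] [ 0.48423212 -0.23179505  0.3754603 ]
[array([323.74007504,  59.22549835]), array([325.55122923, 116.53459524])]
```

View pics/w4.png

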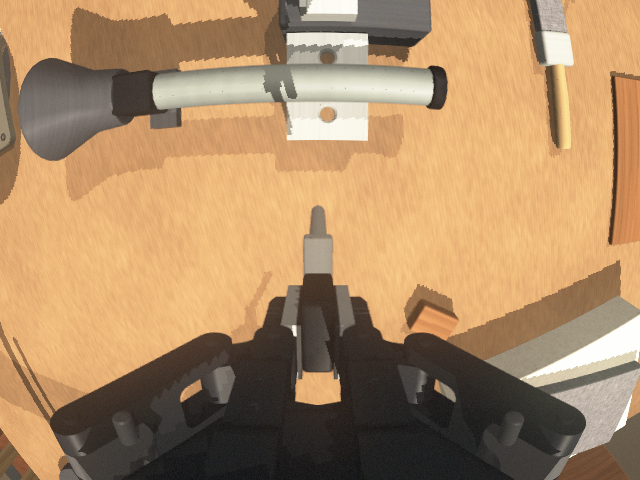

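Run:
```python
from h import *
from scipy.spatial.transform import Rotation as R
C=(*cal('wrist')[:3],np.load('C4.npy'));im=cv2.imread('pics/w4.png');g=im.astype(int)
def cen(x,y,r=11):
    p=im[y-r:y+r+1,x-r:x+r+1].astype(np.float32); ref=np.median(p.reshape(-1,3),0)
    sat=p[...,2]-p[...,0]; m=(sat>(sat.min()+sat.max())/2).astype(np.uint8)
    n,l,s,c=cv2.connectedComponentsWithStats(m); k=1+np.argmax(s[1:,4]); return c[k]+[x-r,y-r],s[k]
hs=[]
for x,y in((328,57),(328,115)):
    c,s=cen(x,y); print(c,s); hs.append(atz('wrist',c,.048,C))
a,b=hs;d=a-b;print(a,b,(a+b)/2,np.linalg.norm(d),np.degrees(np.arctan2(d[1],d[0])))
# post edges at z=.066: column scans (rows of bright grey between shadows)
o=manip.get_obs();T=R.from_quat(o['ee_rot']).as_matrix();p0=o['position']
print(p0,'tool x ang',np.degrees(np.arctan2(T[1,0],T[0,0])),'y ang',np.degrees(np.arctan2(T[1,1],T[0,1])))
f=lambda q:proj('wrist',p0+T@np.array(q),C).round(1).tolist()
print('leg tip ctr',f((.025,0,.145)),'bottom',f((.025,0,.149)),'crown top edge',f((.029,-.006,.073)),f((.029,.006,.073)),'bottom',f((.029,0,.081)),'block top front',f((.015,0,.043)),'bot',f((.015,0,.073)))
for row in(212,225,245,260): 
    r=im[row,285:350].max(1); print(row,''.join('%4d'%v for v in r[::3]))
```

```text
[326.79844961  58.25581395] [  3   7  15  11 129]
[326.76875 113.55   ] [  3   3  15  14 160]
[ 0.50830147 -0.16765603  0.048     ] [ 0.49591707 -0.21575208  0.048     ] [ 0.50210927 -0.19170405  0.048     ] 0.04966491050656872 75.56041509366158
[ 0.46637189 -0.29850702  0.3049058 ] tool x ang 75.72943323484891 y ang -14.270565153127595
leg tip ctr [316.7, 209.4] bottom [316.7, 208.0] crown top edge [301.2, 235.6] [331.1, 235.5] bottom [316.2, 230.5] block top front [315.9, 299.6] bot [316.2, 268.3]
212  241 242 243 240 238 242 239 241 240 123 135 141 144 179 240 245 239 232 230 239 240 235
225  240 236 241 239 240 242 240 240 224 126 135 139 144 138 235 238 238 239 243 242 235 242
245  239 240 241 236 237 238 172 176 177 174 178 175 180 177 176 171 222 234 237 233 235 237
260  242 237 228 235 234 238 168 174 175 175 176 175 178 175 174 169 228 234 237 240 236 239
```

Run:
```python
import cv2,numpy as np
im=cv2.imread('pics/w4.png')
a=cv2.resize(im[190:310,270:370],None,fx=5,fy=5,interpolation=cv2.INTER_NEAREST)[:600,:500]
b=cv2.resize(im[30:150,280:330],None,fx=5,fy=5,interpolation=cv2.INTER_NEAREST)[:600]
b=cv2.resize(im[25:145,280:340],None,fx=5,fy=5,interpolation=cv2.INTER_NEAREST)
cv2.imwrite('pics/z4.png',np.hstack([a,b]))
```

```text
(no output)
```

View pics/z4.png

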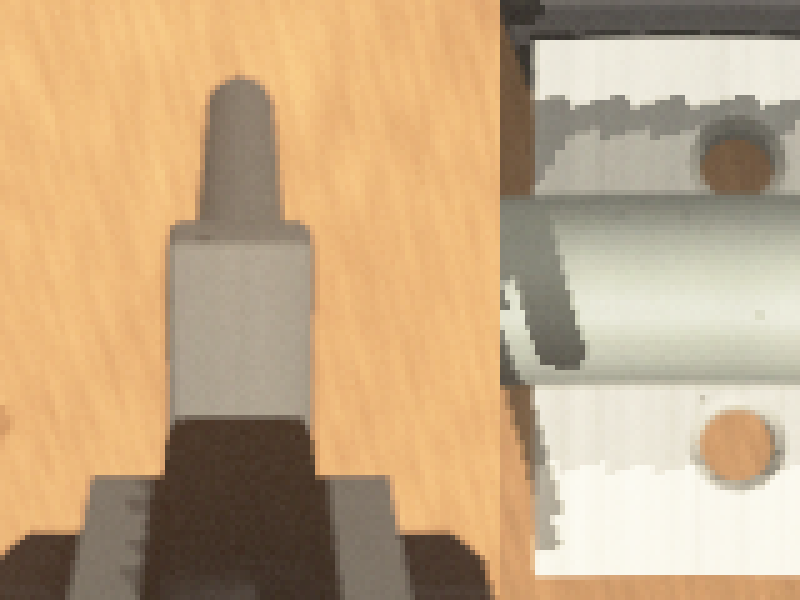

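The hole rims are centred at (327.6,114.4) and (327.5,56.2). In the hand, the U-bolt sits about 1.3 mm back along tool x and is straight.

Run:
```python
from h import *
from scipy.spatial.transform import Rotation as R
C=(*cal('wrist')[:3],np.load('C4.npy'))
a,b=[atz('wrist',c,.05,C) for c in((327.5,56.2),(327.6,114.4))];d=a-b;m=(a+b)/2
o=manip.get_obs();T=R.from_quat(o['ee_rot']).as_matrix();p0=o['position']
print(m,np.linalg.norm(d),np.degrees(np.arctan2(d[1],d[0])))
print('slide',T.T@(m-p0)-[-.0013,.0006,0],p0)
```

```text
[ 0.50278277 -0.19156013  0.05      ] 0.05198991058638791 75.68410404611281
slide [0.11391725 0.00870227 0.25489444] [ 0.46637189 -0.29850702  0.3049058 ]
```

```bash
python3 -m jog '[{"grip":1,"slide":[3.8,0.29,0],"yaw":0},{"grip":1,"slide":[3.8,0.29,0],"yaw":0},{"grip":1,"slide":[3.8,0.29,0],"yaw":0},{"grip":1,"slide":[0,0,2.5],"yaw":0},{"grip":1,"slide":[0,0,2.5],"yaw":0},{"grip":1,"slide":[0,0,1.7],"yaw":0},{"grip":1,"slide":[0,0,0],"yaw":0},{"grip":1,"slide":[0,0,0],"yaw":0}]'
python3 - <<'E'
from h import *
im=manip.camera('wrist');s=manip.camera('side');o=manip.get_obs();C=cal('wrist')
print(o['position'],o['ft_force'])
cv2.imwrite('pics/c5.png',np.hstack([cv2.resize(im[120:320,220:420],(400,400)),cv2.resize(s[150:270,320:440],(400,400),interpolation=cv2.INTER_CUBIC)]))
print([proj('wrist',(.50278+k*.025*np.cos(1.321),-.19156+k*.025*np.sin(1.321),.05),C) for k in(1,-1)])
E
```

```text
clock: 9.2
position: [0.5032, -0.1896, 0.2392]
ee_rot: [0.789, 0.614, 0.0, -0.0]
ft_force: [0.6, -1.5, -0.9]
grip_width: 0.131
grasp_force: 61.5
[ 0.50355656 -0.19022359  0.23993116] [ 0.58189718  0.18032238 -0.57705384]
[array([315.53360998, 200.94702915]), array([315.53585468, 267.05117406])]
```

View pics/c5.png

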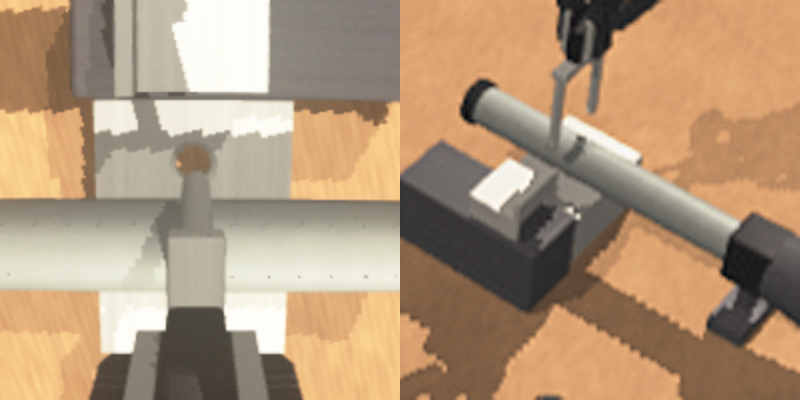

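The leg lines up with the hole at crop (195,160), straddling the post. I'll lower gently.

```bash
python3 -m jog '[{"grip":1,"slide":[0,0,1],"yaw":0},{"grip":1,"slide":[0,0,1],"yaw":0},{"grip":1,"slide":[0,0,0.8],"yaw":0},{"grip":1,"slide":[0,0,0.6],"yaw":0},{"grip":1,"slide":[0,0,0.6],"yaw":0},{"grip":1,"slide":[0,0,0.6],"yaw":0},{"grip":1,"slide":[0,0,0.5],"yaw":0},{"grip":1,"slide":[0,0,0],"yaw":0}]'
```

```text
clock: 10.1
position: [0.5027, -0.1905, 0.1872]
ee_rot: [0.789, 0.614, -0.0, -0.0]
ft_force: [-0.9, -0.0, -1.5]
grip_width: 0.132
grasp_force: 61.6
```

```bash
python3 -m jog '[{"grip":1,"slide":[0,0,0.6],"yaw":0},{"grip":1,"slide":[0,0,0.6],"yaw":0},{"grip":1,"slide":[0,0,0.5],"yaw":0},{"grip":1,"slide":[0,0,0.4],"yaw":0},{"grip":1,"slide":[0,0,0.2],"yaw":0},{"grip":1,"slide":[0,0,0.1],"yaw":0},{"grip":1,"slide":[0,0,0],"yaw":0}]'
```

```text
clock: 10.8
position: [0.503, -0.1906, 0.1639]
ee_rot: [0.789, 0.614, 0.0, -0.0]
ft_force: [-0.0, 0.2, -1.3]
grip_width: 0.128
grasp_force: 61.6
```

```bash
python3 -m jog '[{"grip":1,"slide":[0,0,0.1],"yaw":0},{"grip":1,"slide":[0,0,0.1],"yaw":0},{"grip":1,"slide":[0,0,0],"yaw":0}]'
```

```text
clock: 11.1
position: [0.5032, -0.1907, 0.1628]
ee_rot: [0.789, 0.614, 0.0, -0.0]
ft_force: [-4.2, 1.5, 11.2]
grip_width: 0.127
grasp_force: 63.5
```

Contact at home height, so I release and raise.

```bash
python3 -m jog '[{"grip":-0.3,"slide":[0,0,-0.1],"yaw":0},{"grip":-0.3,"slide":[0,0,0],"yaw":0},{"grip":-0.3,"slide":[0,0,0],"yaw":0},{"grip":-0.3,"slide":[0,0,0],"yaw":0},{"grip":-0.3,"slide":[0,0,-2],"yaw":0},{"grip":-0.3,"slide":[0,0,-4],"yaw":0},{"grip":-0.3,"slide":[0,0,-4],"yaw":0},{"grip":-0.3,"slide":[0,0,0],"yaw":0}]'
python3 - <<'E'
from h import *
from scipy.spatial.transform import Rotation as R
im=manip.camera('wrist');s=manip.camera('side');C=cal('wrist');o=manip.get_obs()
T=R.from_quat(o['ee_rot']).as_matrix();p=o['position']
a=np.radians(-14.32);X=np.array([np.cos(a),np.sin(a),0]);Y=np.array([-X[1],X[0],0]);S=np.array([.50278,-.19156,.082])
f=S-.022*X+.078*Y; f[2]=.093
print(p,'rib est',f,proj('wrist',f,C),proj('side',f),'slide to',(T.T@(S-.052*X+.078*Y-p)*100).round(2))
for n in('wrist','side'):
  for t,z in(('guard',.087),('clamp_grip',.105)): print(n,t,[(round(m['conf'],2),np.round(m['centre']).tolist(),atz(n,m['centre'],z,C if n=='wrist' else None).round(3)) for m in manip.masks_of(t,n)[:4]])
cv2.imwrite('pics/c6.png',np.hstack([im[0:400,120:520],cv2.resize(s[150:270,320:440],(400,400),interpolation=cv2.INTER_CUBIC)]))
E
```

```text
clock: 11.9
position: [0.5048, -0.1916, 0.2677]
ee_rot: [0.79, 0.614, 0.003, 0.003]
ft_force: [0.3, 0.5, -1.0]
grip_width: 0.65
grasp_force: 0.0
[ 0.50327927 -0.19050197  0.26331074] rib est [ 0.50075586 -0.11054208  0.093     ] [281.36777667 125.2954669 ] [360.55346506 208.57959839] slide to [ 7.68 -5.24 18.13]
wrist guard [(0.96, [310.0, 126.0], array([ 0.519, -0.116,  0.087]))]
wrist clamp_grip [(0.74, [316.0, 230.0], array([ 0.506, -0.181,  0.105]))]
side guard [(0.9, [354.0, 208.0], array([ 0.518, -0.11 ,  0.087]))]
side clamp_grip [(0.85, [307.0, 391.0], array([0.416, 0.36 , 0.105])), (0.63, [237.0, 220.0], array([0.741, 0.057, 0.105])), (0.62, [371.0, 186.0], array([ 0.503, -0.183,  0.105])), (0.6, [374.0, 350.0], array([0.337, 0.236, 0.105]))]
```

View pics/c6.png

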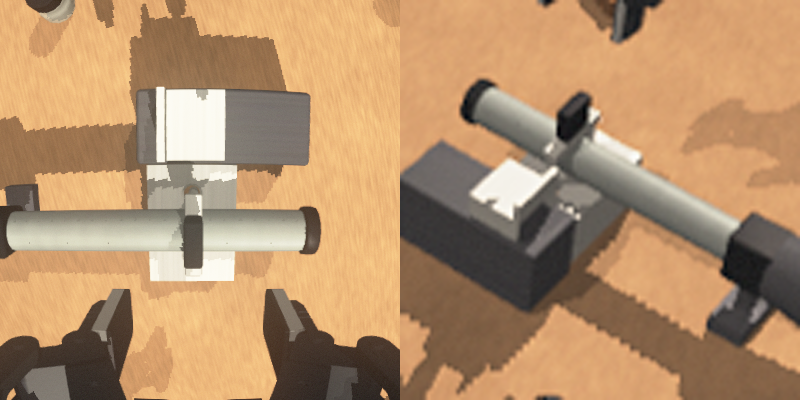

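The U-bolt sits on the post, and the hood rib's push face is at crop x≈156, y≈125. Next I go in front of the rib with the fingers shut.

```bash
python3 -m jog '[{"grip":1,"slide":[2.6,-2,0],"yaw":0},{"grip":1,"slide":[2.6,-2,0],"yaw":0},{"grip":1,"slide":[2.5,-2,0],"yaw":0},{"grip":1,"slide":[0,0,0],"yaw":0},{"grip":1,"slide":[0,0,3],"yaw":0},{"grip":1,"slide":[0,0,3],"yaw":0},{"grip":1,"slide":[0,0,3],"yaw":0},{"grip":1,"slide":[0,0,1.3],"yaw":0}]' 20
python3 -m jog '[{"grip":1,"slide":[0,0,0],"yaw":0},{"grip":1,"slide":[0,1,0],"yaw":0},{"grip":1,"slide":[0,1,0],"yaw":0},{"grip":1,"slide":[0,1,0],"yaw":0},{"grip":1,"slide":[0,0,0],"yaw":0}]'
```

```text
clock: 13.0
position: [0.4624, -0.1014, 0.1571]
ee_rot: [0.79, 0.614, -0.002, -0.001]
ft_force: [-0.1, -0.2, -0.0]
grip_width: -0.0
grasp_force: 0.0
clock: 13.5
position: [0.4946, -0.1089, 0.1605]
ee_rot: [0.789, 0.614, 0.0, 0.001]
ft_force: [0.5, -0.2, 0.7]
grip_width: 0.003
grasp_force: 0.0
```

```bash
python3 -m jog '[{"grip":1,"slide":[0,0.8,0],"yaw":0},{"grip":1,"slide":[0,0.8,0],"yaw":0},{"grip":1,"slide":[0,0.8,0],"yaw":0},{"grip":1,"slide":[0,0.8,0],"yaw":0},{"grip":1,"slide":[0,0,0],"yaw":0}]'
python3 -m jog '[{"grip":1,"slide":[0,0.5,0],"yaw":0},{"grip":1,"slide":[0,0.3,0],"yaw":0},{"grip":1,"slide":[0,0,0],"yaw":0}]'
```

```text
clock: 14.0
position: [0.5249, -0.1166, 0.1599]
ee_rot: [0.789, 0.614, 0.0, 0.0]
ft_force: [0.0, 0.7, 0.2]
grip_width: 0.0
grasp_force: 0.0
clock: 14.3
position: [0.5319, -0.1184, 0.1598]
ee_rot: [0.789, 0.614, 0.0, 0.0]
ft_force: [-0.2, 0.3, 0.2]
grip_width: -0.002
grasp_force: 0.0
```

```bash
python3 -m jog '[{"grip":1,"slide":[0,0.3,0],"yaw":0},{"grip":1,"slide":[0,0.2,0],"yaw":0}]'
python3 - <<'E'
from h import *
manip.camera('side');s=manip.camera('wrist');C=cal('wrist')
for n in('wrist','side'): print([(round(m['conf'],2),np.round(m['centre']).tolist(),atz(n,m['centre'],.087,C if n=='wrist' else None).round(3)) for m in manip.masks_of('guard',n)[:2]])
E
```

```text
clock: 14.5
position: [0.5357, -0.1194, 0.1597]
ee_rot: [0.789, 0.614, -0.001, -0.001]
ft_force: [-13.0, 3.9, 11.3]
grip_width: 0.001
grasp_force: 7.0
[(0.77, [400.0, 286.0], array([ 0.572, -0.12 ,  0.087]))]
[(0.72, [338.0, 200.0], array([ 0.564, -0.118,  0.087]))]
```

The hood is at its stop. I back off 14 mm and press the plunger.

```bash
python3 -m jog '[{"grip":1,"slide":[0,-0.7,0],"yaw":0},{"grip":1,"slide":[0,-0.8,0],"yaw":0},{"grip":1,"slide":[0,0,0],"yaw":0},{"grip":1,"slide":[0,0,0.5],"yaw":0},{"grip":1,"slide":[0,0,0.4],"yaw":0},{"grip":1,"slide":[0,0,0.3],"yaw":0},{"grip":1,"slide":[0,0,0],"yaw":0}]'
```

```text
clock: 15.4
position: [0.5221, -0.1159, 0.1474]
ee_rot: [0.789, 0.614, -0.0, 0.0]
ft_force: [0.6, -0.2, -0.5]
grip_width: -0.004
grasp_force: 0.0
```

```bash
python3 -m jog '[{"grip":1,"slide":[0,0,0.2],"yaw":0},{"grip":1,"slide":[0,0,0.1],"yaw":0}]'
```

```text
clock: 15.6
position: [0.5222, -0.116, 0.1456]
ee_rot: [0.789, 0.614, 0.0, -0.0]
ft_force: [-7.5, 2.8, 23.1]
grip_width: 0.0
grasp_force: 11.7
```

Firm bottom at tip height 0.073 m, so the plunger is fully down. I retreat and check.

```bash
python3 -m jog '[{"grip":1,"slide":[0,0,-1],"yaw":0},{"grip":1,"slide":[0,0,-4],"yaw":0},{"grip":1,"slide":[0,0,-4],"yaw":0},{"grip":1,"slide":[-4,-2,0],"yaw":0},{"grip":1,"slide":[-4,-2,0],"yaw":0},{"grip":1,"slide":[-4,0,0],"yaw":0},{"grip":1,"slide":[0,0,0],"yaw":0},{"grip":1,"slide":[0,0,0],"yaw":0}]'
python3 - <<'E'
from h import *
s=manip.camera('side');im=manip.camera('wrist')
cv2.imwrite('pics/c7.png',np.hstack([im[0:400,120:520],cv2.resize(s[150:270,300:420],(400,400),interpolation=cv2.INTER_CUBIC)]))
print(manip.get_obs()['ft_force'],[(m['conf'],m['centre']) for m in manip.masks_of('guard','side')[:1]],[(m['conf'],m['centre']) for m in manip.masks_of('small_grip','side')[:2]])
E
```

```text
clock: 16.4
position: [0.4533, -0.223, 0.2349]
ee_rot: [0.79, 0.613, 0.0, -0.0]
ft_force: [0.0, 0.9, -1.1]
grip_width: -0.003
grasp_force: 0.0
[ 0.02082533  0.0276532  -0.15865664] [(0.77, [339.2, 197.5])] [(0.54, [263.6, 287.2])]
```

View pics/c7.png

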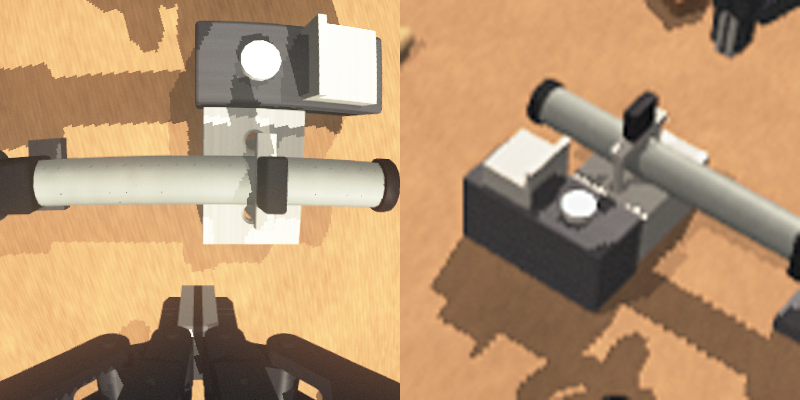

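The crown sits on the post with legs at the holes, the hood is aside, and the plunger is low. One quick numeric check of the U-bolt's position, then I hand in.

Run:
```python
from h import *
C=cal('wrist')
S=np.array([.50278,-.19156]);X=np.array([.9689,-.2474]);Y=np.array([.2474,.9689])
print([(proj('wrist',(*(S+i*.006*X+j*.015*Y),.120),C)-[120,0]).round(0).tolist() for i in(-1,1) for j in(-1,1)])
print('hood face', proj('wrist',(*(S+.028*X+.078*Y),.103),C)-[120,0])
```

```text
[[261.0, 223.0], [264.0, 165.0], [284.0, 223.0], [287.0, 166.0]]
hood face [319.11202618  54.36164996]
```

Run:
```python
from h import *
C=cal('wrist')
S=np.array([.50278,-.19156]);X=np.array([.9689,-.2474]);Y=np.array([.2474,.9689])
P=lambda x,y,z:(proj('wrist',(*(S+x*X+y*Y),z),C)-[120,0]).round(0).tolist()
print('holes',P(0,.025,.05),P(0,-.025,.05),'plate corners y-',P(-.035,-.048,.05),P(.035,-.048,.05),'post end edges',P(.096,-.016,.066),P(.096,.016,.066),'plunger',P(0,.078,.073))
print('block bottoms',P(-.006,.015,.09),P(-.006,-.015,.09),'crown ends',P(-.006,.029,.09),P(-.006,-.029,.09))
im=manip.camera('wrist')
cv2.imwrite('pics/c8.png',cv2.resize(im[100:260,300:450],None,fx=3.7,fy=3.7,interpolation=cv2.INTER_CUBIC))
```

```text
holes [255.0, 142.0] [253.0, 213.0] plate corners y- [203.0, 244.0] [298.0, 244.0] post end edges [386.0, 208.0] [390.0, 164.0] plunger [261.0, 60.0]
block bottoms [255.0, 161.0] [253.0, 211.0] crown ends [255.0, 137.0] [252.0, 234.0]
```

View pics/c8.png

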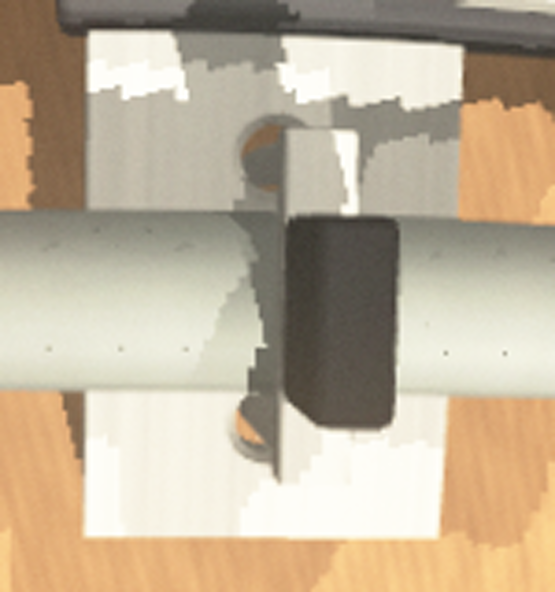

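Crown ends fall within about 2 mm of the predicted home position, and both legs are in their holes.

```bash
python3 -c "
from workcell import manip
print(manip.hand_in())"
```

```text
the job is handed in; nothing more can be done
None
```

The job is handed in (no verdict was returned): the last images show the wide U-bolt within about 3 mm of home on the post with both legs in the holes, the hood slid to its stop, the plunger pushed down and staying down, and the narrow U-bolt still on the rack.

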